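# Snap the lid onto a tub in the bench lid press

### The job

Snap the raised lid onto the tub that stands in the lid press: push the carrier fully home by its knob so the tub is under the ram, swing the lever down to its stop and let it come all the way back up, then pull the carrier out again until it catches, so that the closed tub stands ready to be taken. Do not handle the tub itself, and leave the things around the press where they are.

Things in the scene. Friction and masses are not known exactly. Their poses are not given: they have to be found in the camera images.
- press: bench lid press, fixed on the counter left of the cooktop (the counter is 6 mm lower): light grey cast base 154 mm deep, 124 mm wide, column at the rear, head (78 mm wide, 135 to 209 mm high, reaching 44 mm in front of the ram axis) over the tub's place. Origin on its underside below the ram axis; z up, -x is its front (the carrier is drawn out that way), the lever is on its +y side
- carrier_knob (a point): centre of the carrier's round black front knob, gripped across (along the press's y) from above: 36 mm in diameter, 24 mm long, centre 46 mm above the press's underside; then 10 mm of bare stem and a front plate 92 mm wide, from 24 to 64 mm high. It moves along the press's x: 192 mm in front of the press's origin when drawn out, 112 mm when home
- carrier (a joint): position of the tub carrier on its slide, m: 0 fully drawn out (to -x of the press), 0.080 fully home under the ram. A ball catch holds it at both ends (about 7 N to get over the hump, which lies 8 mm before each end); between them it runs freely
- carrier_nest (a point): centre of the ring on the carrier in which the tub stands, on the carrier's plate, 32 mm above the press's underside; ring inner diameter 65 mm, 10 mm high
- lever_grip (a point): middle of the lever's black round grip: 92 mm long along the press's y, 27 mm in diameter, its ends 80 and 172 mm to the +y side of the press's middle plane; can be pinched from above (along the press's x) or pressed down. It moves on a circle of 140 mm radius about lever_hinge
- lever_hinge (a point): point on the lever's pivot axis (which runs along the press's y) level with the middle of the grip: 12 mm behind the press's origin in x, 126 mm to its +y side, 172 mm above its underside
- lever (a joint): lever angle, rad: 0 at rest, raised, the grip forward of the pivot and 55 degrees above it (287 mm above the press's underside); grows as the grip is swung forward and down, 1.2 at its stop (14 degrees below the pivot, 138 mm high). A spring brings it back to 0 in about a second when freed; it takes 4 N at the grip at first, 13 N at the stop
- tub: the loose white tub with a blue snap lid standing in the carrier's nest: 69 mm across, 66 mm high when closed. Origin at the centre of its underside, z up
- tub_lid (a joint): height of the tub's lid above its closed position, m: 0 closed, starts 4 to 6 mm proud. It grips the rim with 12 N
- closed_tub: a second, already closed tub of the same kind, 69 mm across, 66 mm high, standing on the cooktop; leave it
- brown_jar: small brown stoneware jar, 72 mm across, 87 mm high, on the cooktop; leave it
- salt_shaker: salt shaker, 44 mm across, 90 mm high, on the cooktop; leave it
- spice_jar: spice jar, 42 mm across, 96 mm high, on the cooktop; leave it

How it is judged:
By the outcome, as a careful person would: the job done as asked, in the order asked, and still so for the second after the job is handed in, with the robot touching nothing.
It also fails if it takes over 64 s, if anything falls off the work surface, if the arm or the gripper's body presses on something with over 40 N, if the wrist force passes 120 N, or if a joint passes its speed limit or range.

### The arm

A 6-joint arm with a two-finger parallel gripper is mounted at the origin on a cart in front of the work surface, level with it; the furniture and walls round the work are solid. World frame = base frame: x ahead of the robot, y to its left, z up, the work surface at z = 0. Lengths are in m, angles in degrees, forces in N, time in s.
With the tool pointing down it reaches from about 0.3 to 0.75 m from the base axis. Payload 8.5 kg.
Tool frame: the origin (TCP) lies at the very end of the fingers, on their centre line; the grasp point (between the pads) lies env.pinch_z behind it (env.pinch_z is the distance from the TCP to the grasp point, in m); z points along the fingers, y is the line along which they close (so a half turn about z gives the same grasp; the last joint's range is limited). The gripper opens to 85 mm and grips with 20 to 120 N. Pads are 22 mm wide; open, the fingers measure 114 mm over their backs; the gripper's body (76 mm by 85 mm) begins 54 mm behind the grasp point. The pads swing forward as they close: fully open they stand 13 mm farther back than shut.
Start: joints at [-81.033, 21.807, 74.336, -0, 83.858, -12.336], TCP at [0.2, -0.512, 0.231] pointing down, gripper open.
Joint ranges: [-178.18, 178.18], [-50.72, 133.34], [12.68, 142.11], [-81.47, 261.47], [9.98, 163.14], [-165.26, 165.26]. Speed limits (degrees/s): [136.94, 136.94, 180, 180, 180, 180].

### API

Orientations are given as a 3x3 rotation matrix whose columns are the frame's x, y, z axes.
In Python, from rig import telemetry, get_image, env gives the robot as it stands. The module is installed in compiled form; this text tells all that it offers.
- The arm moves only by the tool apply_moves, never from a script. Its argument "series" is a list of rows, each a list of 7 numbers: the shift along the tool's x, y, z in mm, then the turn, a rotation vector about the tool's x, y, z in degrees, then the opening, from 0 (shut) to 1 (fully open). A call has 1 to 12 rows; each row shifts and turns the commanded pose from where the row before left it, along the tool's axes as they then stand; what a row does not reach is not made up. A row lasts 1/8 s, in which the tool goes at most 62.5 mm and 10.7 degrees, less where a joint would pass 70% of its speed; a pose out of reach is approached as far as the arm can. A call with a gripper value outside its range is refused whole. The fingers move at their own pace and stop on an object; "grip_force" is the grip in N (left out, the last holds). Time passes only in rows, so rows that do not move let the fingers close. It gives the time, the measured TCP pose, the force, the opening and the grip force at its end, in the units of the state.
- telemetry.observe(): the state, without advancing time (a new reading comes with each control period).
- get_image(name): name is "scene" or "side" or "wrist"; returns a dict with "frame" (384x512x3 uint8, red, green, blue), "z_map" (384x512 float32, m along the optical axis (not along the pixel's ray), 0 where there is no reading), "vertical_fov" (degrees; the focal length in pixels is half the picture's height over the tangent of half this angle, whatever the lens; pixels are square), "cx", "cy" (the principal point, pixels), "dist" ([k1, k2, p1, p2, k3] as OpenCV has them; the pictures are not rectified), "eye" and "attitude" of the camera in the world; the wrist camera has in their place "mount" (4x4, takes a point from camera to tool coordinates, whose origin is the TCP and whose axes are the flange's). Camera axes: x right, y up, looking along -z (the intrinsics and any distortion apply to the point x, -y, -z); pixel columns grow to the right and rows downward; lengths in m; the calibration is good to about 2 mm. A picture is of the moment at which its call begins: read the wrist's pose just before it.
- env.close_job(): hands the job in; it is judged then, once.
The state is a dict: "time_s": time; "q": joint angles; "qvel": joint speeds; "joint_efforts": joint torques, N m; "position": TCP position; "tool_rot": TCP orientation; "ft_force": force on the tool from outside, world axes, zero at the start; "wrist_torque": the same for the moment, N m; "grip_width": finger opening in m; "gripper_force": force on a finger pad.
Only numpy, scipy, OpenCV 4.12 (cv2) and the standard library are available. Lean on these libraries where they do the work, as an engineer would, in place of code of your own. Each camera call takes 0.05 s, during which the arm holds its last target. There are 200 camera calls.

## Working session

There is one attempt and no reset: what is moved stays moved. The work goes in short steps, Python scripts to look and compute and a tool call to move; the robot and the scene stay as the last step left them, time stands still between calls to the robot, and variables do not carry over. Pictures are saved under pics/ and viewed, at most 10 in all, crops included, and the job is handed in when it is done.

Besides the shell and the picture viewer there is one more tool, called after "Call:" as a command line: name --pt "numbers of a row" for each row, then --argument value for the rest. apply_moves: Moves the arm, as the interface text tells. Its arguments: {"type":"object","properties":{"series":{"type":"array"},"grip_force":{"type":"number"}},"required":["series"]}

```bash
mkdir -p pics; cat > h.py <<'E'
import numpy as np, cv2
from rig import telemetry, get_image, env
def K(d):
    h,w=d["frame"].shape[:2]; f=h/2/np.tan(np.radians(d["vertical_fov"])/2)
    return np.array([[f,0,d["cx"]],[0,f,d["cy"]],[0,0,1.]])
def cloud(d,R,t):
    h,w=d["z_map"].shape; u,v=np.meshgrid(np.arange(w),np.arange(h))
    p=cv2.undistortPoints(np.stack([u,v],-1).reshape(-1,1,2).astype(float),K(d),np.array(d["dist"],float)).reshape(h,w,2)
    z=d["z_map"]; c=np.stack([p[...,0]*z,-p[...,1]*z,-z],-1).astype(float)
    P=c@np.array(R).T+np.array(t); P[z<=0]=np.nan
    return P
def look(n):
    s=telemetry.observe(); d=get_image(n)
    if n=="wrist":
        M=np.array(d["mount"]); R=np.array(s["tool_rot"]); 
        return d,cloud(d,R@M[:3,:3],R@M[:3,3]+np.array(s["position"]))
    return d,cloud(d,d["attitude"],d["eye"])
def save(n,im): cv2.imwrite("pics/"+n+".png",cv2.cvtColor(im,cv2.COLOR_RGB2BGR))
E
python3 - <<'E'
from h import *
for n in ["scene","side"]:
    d,P=look(n); save(n,d["frame"]); np.save(n+"_P.npy",P); np.save(n+"_f.npy",d["frame"])
    print(n,d["eye"],d["attitude"],d["vertical_fov"],d["dist"])
print(telemetry.observe(),env.pinch_z)
E
```

```text
scene [-0.27359854  0.6654344   0.57709427] [[-0.49459533  0.35006419 -0.79550646]
 [-0.86868605 -0.17007943  0.46524996]
 [ 0.02756807  0.92115582  0.38821637]] 49.62323881920431 [-0.09665006  0.          0.          0.          0.        ]
side [0.42070464 0.85675701 0.71207442] [[-0.98697095  0.11953427 -0.10770286]
 [-0.15969976 -0.64621421  0.74625946]
 [ 0.01960446  0.75373653  0.65688425]] 55.09861728062317 [-0.11938253  0.          0.          0.          0.        ]
{'time_s': 0.1, 'q': array([-8.10357395e+01,  2.18364356e+01,  7.43805601e+01, -9.62926077e-04,
        8.38590466e+01, -1.23364513e+01]), 'qvel': array([ 0.0262781 , -0.08067564, -0.09652681, -0.05063989, -0.06207133,
        0.08778086]), 'joint_efforts': array([ 4.73489868e-03, -4.49221945e+01, -2.31654060e+01, -8.40585790e-05,
        3.67700428e-03,  4.60412252e-05]), 'position': array([ 0.19973808, -0.51215231,  0.23077915]), 'tool_rot': array([[ 9.31686088e-01,  3.63264345e-01, -2.23305874e-04],
       [ 3.63264315e-01, -9.31685207e-01,  1.30837334e-03],
       [ 2.67234603e-04, -1.30011229e-03, -9.99999119e-01]]), 'ft_force': array([-0.70575562,  0.68470375,  0.4716931 ]), 'wrist_torque': array([ 0.00387558, -0.00945441, -0.00904305]), 'gripper_force': 0.0, 'grip_width': 0.08534643679794326} 0.0187
```

View pics/scene.png

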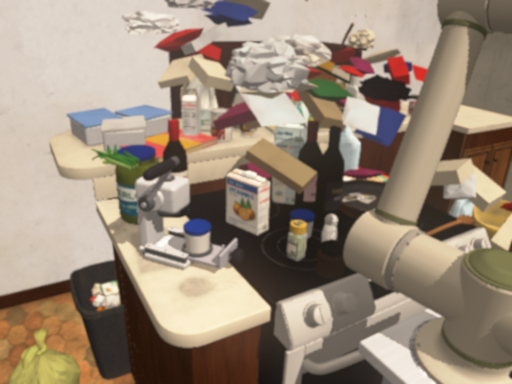

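View pics/side.png

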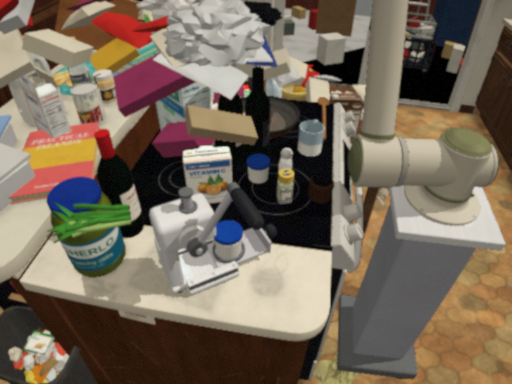

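Scene: the press is around (170,220), with the blue-lidded tub at (198,228) and the drawn-out carrier plate near (230,250). Side: tub at (229,235), black grip from (235,190) to (270,230). I'll enlarge both.

```bash
python3 - <<'E'
from h import *
a=np.load("scene_f.npy")[145:280,125:255]; b=np.load("side_f.npy")[165:305,140:290]
r=lambda x:cv2.resize(x,(400,400),interpolation=cv2.INTER_CUBIC)
save("crop",np.hstack([r(a),r(b)]))
for n in ["scene","side"]:
    P=np.load(n+"_P.npy"); f=np.load(n+"_f.npy").astype(int)
    hsv=cv2.cvtColor(f.astype(np.uint8),cv2.COLOR_RGB2HSV)
    m=((hsv[...,0]>105)&(hsv[...,0]<130)&(hsv[...,1]>150)&(hsv[...,2]>60)).astype(np.uint8)
    k,l,s,c=cv2.connectedComponentsWithStats(m)
    for i in range(1,k):
        if s[i,4]>60: 
            q=P[l==i]; z=np.nanpercentile(q[:,2],90); t=q[q[:,2]>z-.006]
            print(n,c[i].round(),s[i,4],"top z",z.round(4),"mid",((np.nanmin(t,0)+np.nanmax(t,0))/2).round(4),"ext",(np.nanmax(t,0)-np.nanmin(t,0)).round(3))
    for uv in ([(190,300),(233,250),(175,163),(165,255)] if n=="scene" else [(270,285),(266,237),(255,212),(240,192),(208,270)]): print(uv,P[uv[1],uv[0]].round(3),f[uv[1],uv[0]])
E
```

```text
scene [197. 226.] 271 top z 0.0971 mid [0.5694 0.3207 0.095 ] ext [0.064 0.061 0.007]
(190, 300) [ 0.429  0.399 -0.006] [240 224 187]
(233, 250) [0.486 0.262 0.054] [111 101  98]
(175, 163) [0.526 0.384 0.281] [76 69 64]
(165, 255) [0.584 0.401 0.024] [75 70 65]
side [258. 161.] 291 top z 0.0671 mid [0.5529 0.008  0.0652] ext [0.068 0.068 0.008]
side [ 74. 194.] 1250 top z 0.2085 mid [0.883  0.3765 0.2094] ext [0.106 0.102 0.014]
side [228. 231.] 539 top z 0.0974 mid [0.569  0.319  0.0959] ext [0.061 0.07  0.008]
(270, 285) [ 0.462  0.377 -0.005] [195 185 164]
(266, 237) [0.486 0.291 0.06 ] [184 177 175]
(255, 212) [0.488 0.444 0.293] [51 51 51]
(240, 192) [0.521 0.402 0.293] [45 44 46]
(208, 270) [0.607 0.376 0.016] [224 220 211]
```

View pics/crop.png

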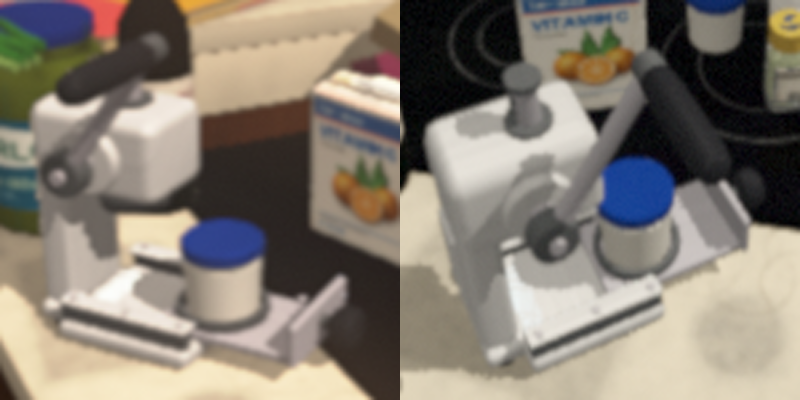

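The crop shows the press turned ~35°. The knob is at about scene (238,252) and the front plate at side (266,237). The lever grip rises over the tub's +y side. Next I fit the axes.

```bash
python3 - <<'E'
from h import *
for n,(u0,u1,v0,v1) in {"scene":(125,255,145,280),"side":(140,290,165,305)}.items():
    P=np.load(n+"_P.npy")[v0:v1,u0:u1].reshape(-1,3); f=np.load(n+"_f.npy")[v0:v1,u0:u1].reshape(-1,3).astype(int)
    val=f.max(1)
    def line(m,t):
        q=P[m&np.isfinite(P[:,0])]
        if len(q)<5: print(t,len(q));return
        vx,vy,x,y=cv2.fitLine(q[:,:2].astype(np.float32),cv2.DIST_HUBER,0,.01,.01).ravel()
        s=(q[:,:2]-[x,y])@[vx,vy]
        print(n,t,len(q),"ang",np.degrees(np.arctan2(vy,vx)).round(1),"c",x.round(4),y.round(4),"z",np.median(q[:,2]).round(3),q[:,2].max().round(3),"s",np.percentile(s,[2,98]).round(3), "mean s mid",(np.array([x,y])+np.array([vx,vy])*np.percentile(s,[2,98]).mean()).round(4))
    line((P[:,2]>.235)&(P[:,2]<.31)&(val<95),"grip")
    near=(np.hypot(P[:,0]-.48,P[:,1]-.27)<.07)&(np.hypot(P[:,0]-.569,P[:,1]-.32)>.045)
    line(near&(P[:,2]>.045)&(P[:,2]<.066)&(val>110),"plate top")
    line(near&(P[:,2]>.025)&(P[:,2]<.066)&(val<90),"knob")
    q=P[(P[:,2]>.196)&(P[:,2]<.208)&(val>120)]; 
    if len(q)>20: print(n,"head top",len(q),cv2.minAreaRect(q[:,:2].astype(np.float32)))
    q=P[(P[:,2]>.006)&(P[:,2]<.045)&(val>140)&(np.hypot(P[:,0]-.6,P[:,1]-.35)<.12)]
    if len(q)>20: print(n,"base",len(q),cv2.minAreaRect(q[:,:2].astype(np.float32)))
E
```

```text
scene grip 427 ang -53.2 c 0.5032 0.4154 z 0.286 0.294 s [-0.054  0.049] mean s mid [0.5018 0.4172]
scene plate top 142 ang -53.8 c 0.5005 0.2678 z 0.055 0.061 s [-0.045  0.044] mean s mid [0.5    0.2683]
scene knob 151 ang -83.7 c 0.4734 0.2592 z 0.045 0.059 s [-0.01   0.021] mean s mid [0.474  0.2536]
scene head top 363 ((0.7849189043045044, 0.31756800413131714), (0.3364217281341553, 0.3507697582244873), 21.536954879760742)
scene base 1474 ((0.593777596950531, 0.34890803694725037), (0.22279348969459534, 0.1262655109167099), 29.576269149780273)
side grip 815 ang -47.8 c 0.5009 0.4393 z 0.29 0.295 s [-0.033  0.139] mean s mid [0.5364 0.4001]
side plate top 70 ang -52.3 c 0.4901 0.2859 z 0.057 0.061 s [-0.024  0.025] mean s mid [0.4905 0.2854]
side knob 136 ang -26.0 c 0.4804 0.2598 z 0.051 0.059 s [-0.013  0.018] mean s mid [0.4829 0.2585]
side head top 1343 ((0.6353437304496765, 0.3935815095901489), (0.1141401082277298, 0.11400110274553299), 35.90256118774414)
side base 2060 ((0.5943136215209961, 0.3497025668621063), (0.22932781279087067, 0.11160112172365189), 33.23784255981445)
```

```bash
python3 - <<'E'
from h import *
for n in ["scene","side"]:
    P=np.load(n+"_P.npy").reshape(-1,3); P=P[np.isfinite(P[:,0])]
    A=np.array([.2,-.512]);B=np.array([.479,.2535]);L=np.linalg.norm(B-A);e=(B-A)/L
    s=(P[:,:2]-A)@e; t=(P[:,:2]-A)@[-e[1],e[0]]
    m=(P[:,2]>.1)&(s>0.1)&(s<L+.05)&(t>-.12)&(t<.25)
    print(n,m.sum()); q=np.c_[s,t,P[:,2]][m]
    H={}
    for a in q: H.setdefault((round(a[0]/.1),round(a[1]/.1)),[]).append(a[2])
    print({k:(len(v),round(max(v),2),round(min(v),2)) for k,v in H.items() if len(v)>3})
E
```

```text
scene 15752
{(4, 0): (126, np.float64(0.63), np.float64(0.57)), (4, 1): (5306, np.float64(0.63), np.float64(0.3)), (4, 2): (424, np.float64(0.63), np.float64(0.19)), (3, 2): (72, np.float64(0.61), np.float64(0.58)), (3, 1): (171, np.float64(0.59), np.float64(0.54)), (7, -1): (714, np.float64(0.5), np.float64(0.41)), (8, -1): (295, np.float64(0.48), np.float64(0.43)), (6, -1): (13, np.float64(0.47), np.float64(0.46)), (5, 1): (2618, np.float64(0.49), np.float64(0.2)), (5, 2): (3594, np.float64(0.37), np.float64(0.1)), (6, 1): (310, np.float64(0.2), np.float64(0.1)), (6, 2): (2109, np.float64(0.2), np.float64(0.1))}
side 8536
{(4, 0): (13, np.float64(0.5), np.float64(0.47)), (4, 1): (1031, np.float64(0.51), np.float64(0.38)), (5, 1): (3187, np.float64(0.49), np.float64(0.1)), (7, -1): (513, np.float64(0.5), np.float64(0.42)), (6, -1): (16, np.float64(0.47), np.float64(0.46)), (8, -1): (312, np.float64(0.48), np.float64(0.43)), (4, 2): (10, np.float64(0.38), np.float64(0.18)), (5, 2): (1435, np.float64(0.37), np.float64(0.1)), (6, 1): (720, np.float64(0.2), np.float64(0.1)), (6, 2): (1299, np.float64(0.2), np.float64(0.1))}
```

```bash
python3 - <<'E'
from h import *
for n in ["scene","side"]:
    P=np.load(n+"_P.npy"); 
    m=(P[...,2]>.22)&(P[...,0]<.72)&(P[...,0]>.3)&(P[...,1]>-.4)&(P[...,1]<.4)
    k,l,s,c=cv2.connectedComponentsWithStats(m.astype(np.uint8))
    for i in range(1,k):
        if s[i,4]>30: q=P[l==i]; print(n,c[i].round(),s[i,4],q.min(0).round(3),q.max(0).round(3))
E
```

```text
scene [439.  12.] 78 [ 0.3   -0.126  0.579] [ 0.311 -0.096  0.627]
scene [274.  76.] 5736 [ 0.527 -0.153  0.317] [0.72 0.2  0.53]
scene [361. 115.] 4450 [ 0.539 -0.4    0.22 ] [ 0.72  -0.056  0.429]
scene [262. 146.] 122 [0.696 0.01  0.22 ] [0.719 0.104 0.231]
scene [173. 161.] 89 [0.507 0.372 0.262] [0.542 0.4   0.293]
side [224.  44.] 8178 [ 0.528 -0.397  0.22 ] [0.72  0.199 0.525]
side [196. 115.] 147 [0.699 0.009 0.22 ] [0.72  0.102 0.231]
side [230. 193.] 212 [0.516 0.374 0.247] [0.559 0.4   0.295]
side [185. 195.] 218 [0.622 0.354 0.22 ] [0.65  0.382 0.248]
```

Call:
apply_moves --pt "0 0 0 0 0 -7.5 1" --pt "0 0 0 0 0 -7.4 1" --pt "44 -34 0 0 0 0 1" --pt "44 -34 0 0 0 0 1" --pt "44 -34 0 0 0 0 1" --pt "44 -34 0 0 0 0 1" --pt "44 -34 0 0 0 0 1" --pt "44 -34 0 0 0 0 1" --pt "44 -34 0 0 0 0 1" --pt "44 -34 0 0 0 0 1" --pt "44 -34 0 0 0 0 1" --pt "44 -34 0 0 0 0 1"

```text
time_s: 1.6
position: [0.3541, 0.0237, 0.2314]
tool_rot: [[0.807, 0.591, 0.0], [0.591, -0.807, -0.0], [0.0, 0.0, -1.0]]
ft_force: [-0.0, -0.6, 0.5]
grip_width: 0.0851
gripper_force: 0.0
```

Call:
apply_moves --pt "44 -34 0 0 0 0 1" --pt "44 -34 0 0 0 0 1" --pt "0 0 0 0 0 0 1"

```text
time_s: 1.98
position: [0.3848, 0.1316, 0.2309]
tool_rot: [[0.803, 0.595, -0.001], [0.595, -0.803, 0.0], [-0.0, -0.001, -1.0]]
ft_force: [0.0, -0.9, -1.1]
grip_width: 0.0853
gripper_force: 0.0
```

```bash
python3 - <<'E'
from h import *
d,P=look("wrist"); save("w1",d["frame"]); np.save("w1_P.npy",P); np.save("w1_f.npy",d["frame"])
s=telemetry.observe(); print(s["position"],s["tool_rot"],s["q"],s["time_s"])
E
```

```text
[0.38456873 0.12994085 0.23088886] [[ 8.04653039e-01  5.93744179e-01 -1.15605196e-03]
 [ 5.93744388e-01 -8.04653693e-01 -1.90593808e-04]
 [-1.04338545e-03 -5.33037478e-04 -9.99999314e-01]] [ 1.84963773e+00  7.23105297e+00  9.49213135e+01 -8.97556759e-03
  7.79141885e+01  5.54283410e+01] 2.025
```

View pics/w1.png

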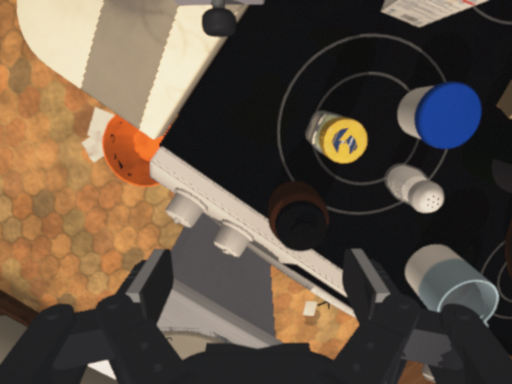

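The wrist view shows the knob at (219,20) with its plate above. The closed tub, jar and shakers are to the right, clear of the approach.

Call:
apply_moves --pt "40 -22 0 0 0 0 1" --pt "40 -22 0 0 0 0 1" --pt "0 0 0 0 0 0 0.8" --pt "0 0 0 0 0 0 0.8"

```text
time_s: 2.52
position: [0.4232, 0.2102, 0.2311]
tool_rot: [[0.808, 0.59, -0.001], [0.59, -0.808, -0.001], [-0.001, -0.0, -1.0]]
ft_force: [0.5, -0.5, 0.1]
grip_width: 0.0684
gripper_force: 0.0
```

```bash
python3 - <<'E'
from h import *
d,P=look("wrist"); save("w2",d["frame"]); np.save("w2_P.npy",P); np.save("w2_f.npy",d["frame"])
s=telemetry.observe(); p=s["position"];R=s["tool_rot"]; print(p,s["grip_width"])
hsv=cv2.cvtColor(d["frame"],cv2.COLOR_RGB2HSV)
m=((hsv[...,0]>105)&(hsv[...,0]<130)&(hsv[...,1]>150)&(P[...,2]>.08))
if m.sum()>50: q=P[m]; print("lid",m.sum(),((q.max(0)+q.min(0))/2).round(4),(q.max(0)-q.min(0)).round(4))
T=(P-p)@R  # tool coords
val=d["frame"].max(-1)
near=(np.hypot(P[...,0]-.479,P[...,1]-.2535)<.05)
m=near&(val<90)&(P[...,2]>.035)&(P[...,2]<.065); q=T[m]; print("knob",m.sum(),np.percentile(q,[2,50,98],axis=0).round(4),"world z",np.percentile(P[m][:,2],95))
m=(np.hypot(P[...,0]-.5,P[...,1]-.2683)<.06)&(val>100)&(P[...,2]>.05)&(P[...,2]<.063); q=P[m][:,:2].astype(np.float32)
if len(q)>10:
    r=cv2.fitLine(q,cv2.DIST_HUBER,0,.01,.01).ravel(); print("plate",len(q),np.degrees(np.arctan2(r[1],r[0])),r[2:],np.percentile(T[m],[2,50,98],axis=0).round(4))
E
```

```text
[0.42319631 0.21007682 0.23129104] 0.06830656177184284
lid 464 [0.6001 0.2223 0.1172] [0.1275 0.1945 0.0532]
knob 703 [[ 0.0613 -0.0147  0.1732]
 [ 0.0727  0.0009  0.1772]
 [ 0.0866  0.0157  0.1866]] world z 0.05769551636539456
plate 865 -52.47437 [0.49841228 0.27174526] [[ 0.0932 -0.0438  0.1715]
 [ 0.0978 -0.0011  0.1737]
 [ 0.1541  0.0423  0.1782]]
```

View pics/w2.png

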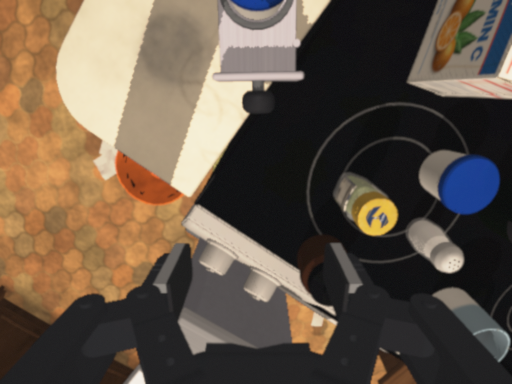

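The wrist view shows the plate edge level in the image, so the yaw is right. The knob at (258,102) comes out 73 mm ahead and 0 mm sideways, top z 0.058 as expected.

Call:
apply_moves --pt "36 0 20 0 0 0 0.8" --pt "36 0 40 0 0 0 0.8" --pt "0 0 50 0 0 0 0.8" --pt "0 0 50 0 0 0 0.8" --pt "0 0 30 0 0 0 0.8" --pt "0 0 20 0 0 0 0.8" --pt "0 0 0 0 0 0 0.8"

```text
time_s: 3.45
position: [0.481, 0.2526, 0.0207]
tool_rot: [[0.808, 0.589, -0.003], [0.589, -0.808, -0.001], [-0.003, -0.001, -1.0]]
ft_force: [-0.8, -0.3, -0.0]
grip_width: 0.0684
gripper_force: 0.0
```

Call:
apply_moves --pt "0 0 0 0 0 0 0.3" --pt "0 0 0 0 0 0 0.3" --pt "0 0 0 0 0 0 0.3" --pt "0 0 0 0 0 0 0.3" --grip_force 40

```text
time_s: 3.95
position: [0.4833, 0.2534, 0.023]
tool_rot: [[0.807, 0.591, 0.005], [0.591, -0.807, -0.0], [0.004, 0.003, -1.0]]
ft_force: [3.3, -5.7, 4.2]
grip_width: 0.0328
gripper_force: 39.6
```

Call:
apply_moves --pt "5 0 0 0 0 0 0.3" --pt "8 0 0 0 0 0 0.3" --pt "10 0 0 0 0 0 0.3" --pt "12 0 0 0 0 0 0.3" --pt "12 0 0 0 0 0 0.3" --pt "12 0 0 0 0 0 0.3" --pt "8 0 0 0 0 0 0.3" --pt "5 0 0 0 0 0 0.3" --pt "4 0 0 0 0 0 0.3" --pt "0 0 0 0 0 0 0.3"

```text
time_s: 5.2
position: [0.5443, 0.2992, 0.023]
tool_rot: [[0.807, 0.591, 0.004], [0.591, -0.807, 0.001], [0.004, 0.002, -1.0]]
ft_force: [1.7, -0.5, 5.5]
grip_width: 0.0334
gripper_force: 39.6
```

Call:
apply_moves --pt "2 0 0 0 0 0 0.3" --pt "2 0 0 0 0 0 0.3" --pt "2 0 0 0 0 0 0.3" --pt "0 0 0 0 0 0 0.3"

```text
time_s: 5.7
position: [0.5467, 0.301, 0.0229]
tool_rot: [[0.807, 0.591, -0.002], [0.591, -0.807, -0.002], [-0.003, 0.001, -1.0]]
ft_force: [-9.4, -7.5, 13.7]
grip_width: 0.0335
gripper_force: 40.2
```

Call:
apply_moves --pt "2 0 0 0 0 0 0.3" --pt "1 0 0 0 0 0 0.3" --pt "0 0 0 0 0 0 0.3"

```text
time_s: 6.08
position: [0.5467, 0.301, 0.0228]
tool_rot: [[0.807, 0.59, -0.009], [0.59, -0.807, -0.006], [-0.01, -0.001, -1.0]]
ft_force: [-20.0, -14.9, 20.7]
grip_width: 0.0332
gripper_force: 40.8
```

Call:
apply_moves --pt "-2 0 0 0 0 0 0.8" --pt "-1 0 0 0 0 0 0.8" --pt "0 0 0 0 0 0 0.8" --pt "0 0 -20 0 0 0 0.8" --pt "0 0 -35 0 0 0 0.8" --pt "0 0 -35 0 0 0 0.8" --pt "-30 -10 -10 0 0 0 0" --pt "-30 -30 0 0 0 0 0" --pt "0 -43 -30 0 0 0 0" --pt "0 -43 -40 0 0 0 0" --pt "0 0 -50 0 0 0 0" --pt "0 0 -50 0 0 0 0"

```text
time_s: 7.58
position: [0.4238, 0.3695, 0.2927]
tool_rot: [[0.806, 0.593, -0.0], [0.593, -0.806, -0.0], [-0.001, 0.0, -1.0]]
ft_force: [0.5, -0.2, -0.3]
grip_width: 0.0001
gripper_force: 0.0
```

Call:
apply_moves --pt "0 0 -50 0 0 0 0" --pt "0 0 0 0 0 0 0"

```text
time_s: 7.82
position: [0.4251, 0.3696, 0.3449]
tool_rot: [[0.806, 0.592, 0.006], [0.592, -0.806, 0.003], [0.007, 0.001, -1.0]]
ft_force: [0.4, -0.1, -0.6]
grip_width: 0.0
gripper_force: 0.0
```

```bash
python3 - <<'E'
from h import *
s=telemetry.observe(); p=s["position"];R=s["tool_rot"]; print(p,s["grip_width"],s["ft_force"])
d,P=look("wrist"); save("w3",d["frame"])
for n in ["wrist","side"]:
    if n!="wrist": d,P=look(n); save("s3",d["frame"])
    val=d["frame"].max(-1); T=(P-p)@R
    m=(val<90)&(P[...,2]>.255)&(P[...,2]<.3)&(np.hypot(P[...,0]-.504,P[...,1]-.43)<.07)
    if m.sum()<10: print(n,"none"); continue
    print(n,"grip",m.sum(),np.percentile(T[m],[2,50,98],axis=0).round(4),np.percentile(P[m],[2,50,98],axis=0).round(4))
    hsv=cv2.cvtColor(d["frame"],cv2.COLOR_RGB2HSV)
    m=((hsv[...,0]>105)&(hsv[...,0]<130)&(hsv[...,1]>150)&(P[...,2]>.08)&(P[...,2]<.11)&(np.hypot(P[...,0]-.634,P[...,1]-.367)<.12))
    if m.sum()>20: print("lid",np.percentile(P[m],[2,50,98],axis=0).round(4))
im=np.hstack([cv2.imread("pics/w3.png"),cv2.imread("pics/s3.png")]); cv2.imwrite("pics/both3.png",cv2.resize(im,(800,300)))
E
```

```text
[0.4251025  0.36958702 0.34488868] 1.7995926456803726e-05 [ 0.42647146 -0.09655235 -0.62191672]
wrist grip 6538 [[ 0.0856 -0.0399  0.051 ]
 [ 0.097   0.009   0.0539]
 [ 0.1088  0.0593  0.061 ]] [[0.4767 0.3786 0.2846]
 [0.5089 0.4198 0.2917]
 [0.5427 0.4603 0.2947]]
side grip 777 [[ 0.0881 -0.0438  0.0512]
 [ 0.1021 -0.0022  0.0552]
 [ 0.1106  0.0591  0.0693]] [[0.4752 0.3813 0.2763]
 [0.5061 0.4318 0.2905]
 [0.5437 0.4651 0.2944]]
lid [[0.604  0.3574 0.0903]
 [0.6441 0.3959 0.0961]
 [0.6551 0.4006 0.0983]]
```

View pics/both3.png

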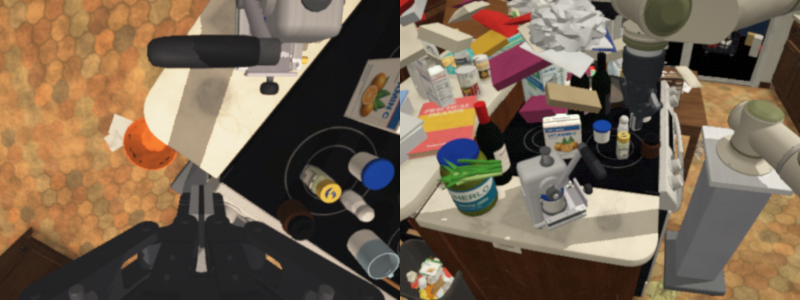

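Tub is home under the ram. The grip's centre is 97 mm ahead of the tool and 5 mm sideways, top z 0.2947 as expected.

Call:
apply_moves --pt "32 2 0 0 0 0 0" --pt "33 2 0 0 0 0 0" --pt "33 1 20 0 0 0 0" --pt "0 0 20 0 0 0 0" --pt "0 0 8 0 0 0 0" --pt "0 0 3 0 0 0 0" --pt "0 0 0 0 0 0 0"

```text
time_s: 8.8
position: [0.506, 0.4221, 0.2924]
tool_rot: [[0.807, 0.591, 0.001], [0.591, -0.807, 0.0], [0.001, 0.001, -1.0]]
ft_force: [-5.0, -4.8, 14.4]
grip_width: -0.0002
gripper_force: 7.5
```

Call:
apply_moves --pt "-9 0 8 0 0 0 0" --pt "-9.5 0 8 0 0 0 0" --pt "-8 0 9 0 0 0 0" --pt "-8 0 9.5 0 0 0 0" --pt "-6.5 0 10.5 0 0 0 0" --pt "-6 0 10.5 0 0 0 0" --pt "-4.5 0 11.5 0 0 0 0" --pt "-4 0 11.5 0 0 0 0" --pt "0 0 0 0 0 0 0"

```text
time_s: 9.93
position: [0.4605, 0.3887, 0.211]
tool_rot: [[0.807, 0.591, -0.003], [0.591, -0.807, -0.003], [-0.004, 0.0, -1.0]]
ft_force: [-3.0, -3.5, 7.4]
grip_width: 0.0001
gripper_force: 3.2
```

Call:
apply_moves --pt "-2 0 12 0 0 0 0" --pt "-2 0 12 0 0 0 0" --pt "0 0 12 0 0 0 0" --pt "0 0 10 0 0 0 0" --pt "2 0 8 0 0 0 0" --pt "1 0 6 0 0 0 0" --pt "1 0 3 0 0 0 0" --pt "0 0 0 0 0 0 0"

```text
time_s: 10.92
position: [0.4605, 0.389, 0.1486]
tool_rot: [[0.807, 0.591, -0.003], [0.591, -0.807, -0.002], [-0.004, -0.0, -1.0]]
ft_force: [-6.7, -4.3, 10.2]
grip_width: 0.0
gripper_force: 4.8
```

Call:
apply_moves --pt "0 0 2 0 0 0 0" --pt "0 0 2 0 0 0 0" --pt "0 0 2 0 0 0 0" --pt "0 0 0 0 0 0 0"

```text
time_s: 11.42
position: [0.4609, 0.3893, 0.1449]
tool_rot: [[0.807, 0.591, -0.0], [0.591, -0.807, -0.001], [-0.001, 0.0, -1.0]]
ft_force: [-8.3, -7.4, 22.3]
grip_width: -0.0002
gripper_force: 10.9
```

Call:
apply_moves --pt "0 0 2 0 0 0 0" --pt "0 0 1 0 0 0 0" --pt "0 0 0 0 0 0 0"

```text
time_s: 11.8
position: [0.461, 0.3893, 0.1442]
tool_rot: [[0.806, 0.591, 0.002], [0.591, -0.806, 0.0], [0.002, 0.001, -1.0]]
ft_force: [-13.6, -8.8, 37.7]
grip_width: -0.0002
gripper_force: 18.5
```

Stop reached (force up 15 N for 0.7 mm). Now back up along the arc.

Call:
apply_moves --pt "-1 0 -9 0 0 0 0" --pt "-1 0 -10 0 0 0 0" --pt "-1 0 -12 0 0 0 0" --pt "0 0 -12 0 0 0 0" --pt "1 0 -12 0 0 0 0" --pt "2 0 -12 0 0 0 0" --pt "3 0 -12 0 0 0 0" --pt "4 0 -12 0 0 0 0" --pt "5 0 -11 0 0 0 0" --pt "6 0 -11 0 0 0 0" --pt "6 0 -11 0 0 0 0" --pt "8 0 -10 0 0 0 0"

```text
time_s: 13.3
position: [0.4881, 0.4087, 0.2742]
tool_rot: [[0.807, 0.591, -0.001], [0.591, -0.807, -0.001], [-0.001, -0.0, -1.0]]
ft_force: [-0.2, 0.6, 0.6]
grip_width: -0.0001
gripper_force: 0.3
```

Call:
apply_moves --pt "8 0 -10 0 0 0 0" --pt "9 0 -10 0 0 0 0" --pt "4 0 -15 0 0 0 0" --pt "0 0 -25 0 0 0 0" --pt "0 0 0 0 0 0 0" --pt "0 0 0 0 0 0 0"

```text
time_s: 14.05
position: [0.5047, 0.4209, 0.3325]
tool_rot: [[0.807, 0.591, -0.002], [0.591, -0.807, -0.001], [-0.002, -0.0, -1.0]]
ft_force: [-0.1, -0.3, -0.6]
grip_width: -0.0002
gripper_force: 0.0
```

```bash
python3 - <<'E'
from h import *
s=telemetry.observe(); print(s["position"],s["ft_force"],s["time_s"])
for n in ["side","scene"]:
    d,P=look(n); save("s4"+n,d["frame"]); val=d["frame"].max(-1)
    hsv=cv2.cvtColor(d["frame"],cv2.COLOR_RGB2HSV)
    m=(val<90)&(P[...,2]>.255)&(P[...,2]<.3)&(np.hypot(P[...,0]-.504,P[...,1]-.43)<.07)
    print(n,m.sum(),np.percentile(P[m],[2,50,98],axis=0).round(4) if m.sum() else 0)
    m=((hsv[...,0]>105)&(hsv[...,0]<130)&(hsv[...,1]>150)&(P[...,2]>.07)&(P[...,2]<.11)&(np.hypot(P[...,0]-.634,P[...,1]-.367)<.12))
    print("lid",m.sum(),np.percentile(P[m],[2,50,98],axis=0).round(4) if m.sum() else 0)
im=np.hstack([cv2.imread("pics/s4side.png"),cv2.imread("pics/s4scene.png")]); cv2.imwrite("pics/both4.png",cv2.resize(im,(800,300)))
E
```

```text
[0.50468547 0.4209029  0.33253419] [-0.06417705 -0.29102805 -0.59650252] 14.05
side 777 [[0.4752 0.382  0.2763]
 [0.5061 0.4318 0.2905]
 [0.5435 0.465  0.2943]]
lid 58 [[0.6051 0.3553 0.0861]
 [0.6429 0.3952 0.0913]
 [0.6564 0.4012 0.0949]]
scene 439 [[0.4728 0.3771 0.2722]
 [0.4945 0.427  0.286 ]
 [0.5384 0.4644 0.2937]]
lid 3 [[0.6399 0.388  0.0912]
 [0.64   0.3917 0.0916]
 [0.6443 0.3932 0.0927]]
```

View pics/both4.png

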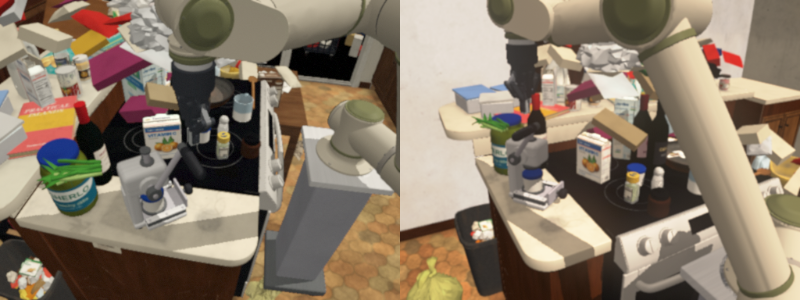

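Lever is back at its rest pose, the lid about 5 mm lower. Returning to the knob.

Call:
apply_moves --pt "-32 0 -5 0 0 0 0" --pt "-33 0 0 0 0 0 0" --pt "-32 0 0 0 0 0 0" --pt "0 0 45 0 0 0 0" --pt "0 0 45 0 0 0 0" --pt "0 40 35 0 0 0 0.8" --pt "0 40 35 0 0 0 0.8" --pt "0 41.5 35 0 0 0 0.8" --pt "20 0 20 0 0 0 0.8" --pt "20 0 10 0 0 0 0.8" --pt "20 0 0 0 0 0 0.8" --pt "0 0 0 0 0 0 0.8"

```text
time_s: 15.65
position: [0.5468, 0.3013, 0.1128]
tool_rot: [[0.807, 0.591, -0.001], [0.591, -0.807, -0.0], [-0.001, -0.0, -1.0]]
ft_force: [0.0, 0.1, -0.4]
grip_width: 0.0681
gripper_force: 0.0
```

Call:
apply_moves --pt "0 0 35 0 0 0 0.8" --pt "0 0 35 0 0 0 0.8" --pt "0 0 22 0 0 0 0.8" --pt "0 0 0 0 0 0 0.8" --pt "0 0 0 0 0 0 0.3" --pt "0 0 0 0 0 0 0.3" --pt "0 0 0 0 0 0 0.3" --pt "0 0 0 0 0 0 0.3" --grip_force 40

```text
time_s: 16.65
position: [0.5471, 0.3013, 0.0234]
tool_rot: [[0.807, 0.591, 0.002], [0.591, -0.807, 0.001], [0.002, 0.001, -1.0]]
ft_force: [-2.4, -0.2, 5.3]
grip_width: 0.0334
gripper_force: 39.4
```

Call:
apply_moves --pt "-4 0 0 0 0 0 0.3" --pt "-6 0 0 0 0 0 0.3" --pt "-8 0 0 0 0 0 0.3" --pt "-10 0 0 0 0 0 0.3" --pt "-12 0 0 0 0 0 0.3" --pt "-12 0 0 0 0 0 0.3" --pt "-10 0 0 0 0 0 0.3" --pt "-6 0 0 0 0 0 0.3" --pt "-5 0 0 0 0 0 0.3" --pt "-4 0 0 0 0 0 0.3" --pt "-3 0 0 0 0 0 0.3" --pt "0 0 0 0 0 0 0.3"

```text
time_s: 18.15
position: [0.4835, 0.2535, 0.0234]
tool_rot: [[0.807, 0.591, 0.004], [0.591, -0.807, 0.0], [0.003, 0.002, -1.0]]
ft_force: [1.8, -3.0, 7.2]
grip_width: 0.0335
gripper_force: 39.8
```

Call:
apply_moves --pt "-2 0 0 0 0 0 0.3" --pt "-1 0 0 0 0 0 0.3" --pt "0 0 0 0 0 0 0.3"

```text
time_s: 18.52
position: [0.4832, 0.2532, 0.0235]
tool_rot: [[0.807, 0.59, 0.009], [0.59, -0.807, 0.003], [0.009, 0.003, -1.0]]
ft_force: [9.2, 6.2, 0.7]
grip_width: 0.0335
gripper_force: 40.0
```

At the outer stop. Release, rise and retreat.

Call:
apply_moves --pt "2 0 0 0 0 0 0.3" --pt "0 0 0 0 0 0 0.8" --pt "0 0 0 0 0 0 0.8" --pt "0 0 0 0 0 0 0.8" --pt "0 0 -20 0 0 0 0.8" --pt "0 0 -40 0 0 0 0.8" --pt "0 0 -50 0 0 0 0.8" --pt "-40 0 -40 0 0 0 0.8" --pt "-50 10 -40 0 0 0 0.8" --pt "-50 30 0 0 0 0 0.8" --pt "0 0 0 0 0 0 0.8" --pt "0 0 0 0 0 0 0.8"

```text
time_s: 20.02
position: [0.3935, 0.1398, 0.2105]
tool_rot: [[0.807, 0.59, 0.0], [0.59, -0.807, 0.0], [0.0, -0.0, -1.0]]
ft_force: [-0.4, -0.3, -0.4]
grip_width: 0.0685
gripper_force: 0.0
```

```bash
python3 - <<'E'
from h import *
s=telemetry.observe(); print(s["position"],s["ft_force"],s["time_s"])
for n in ["side","scene"]:
    d,P=look(n); save("s5"+n,d["frame"]); hsv=cv2.cvtColor(d["frame"],cv2.COLOR_RGB2HSV)
    P0=np.load(n+"_P.npy");h0=cv2.cvtColor(np.load(n+"_f.npy"),cv2.COLOR_RGB2HSV)
    for t,h,p in (("before",h0,P0),("after",hsv,P)):
        m=((h[...,0]>105)&(h[...,0]<130)&(h[...,1]>150)&(p[...,2]>.07)&(p[...,2]<.11)&(np.hypot(p[...,0]-.569,p[...,1]-.32)<.06))
        q=p[m]; z=np.percentile(q[:,2],90); q=q[q[:,2]>z-.006]; print(n,t,m.sum(),z.round(4),((q.max(0)+q.min(0))/2).round(4))
        m=(h[...,2]<90)&(p[...,2]>.255)&(p[...,2]<.3)&(np.hypot(p[...,0]-.504,p[...,1]-.43)<.07); print(" grip",np.median(p[m],0).round(4) if m.sum() else 0)
im=np.hstack([cv2.imread("pics/s5side.png"),cv2.imread("pics/s5scene.png")]); cv2.imwrite("pics/both5.png",cv2.resize(im,(800,300)))
E
```

```text
[0.3935262  0.13978621 0.21046629] [-0.3751299  -0.28101885 -0.37673331] 20.025
side before 518 0.0974 [0.569  0.319  0.0959]
 grip [0.5053 0.4333 0.2903]
side after 514 0.0929 [0.5689 0.3205 0.0912]
 grip [0.5048 0.434  0.2903]
scene before 271 0.0971 [0.5694 0.3207 0.095 ]
 grip [0.4926 0.4292 0.2858]
scene after 51 0.092 [0.5591 0.3207 0.0897]
 grip [0.492  0.4291 0.2858]
```

View pics/both5.png

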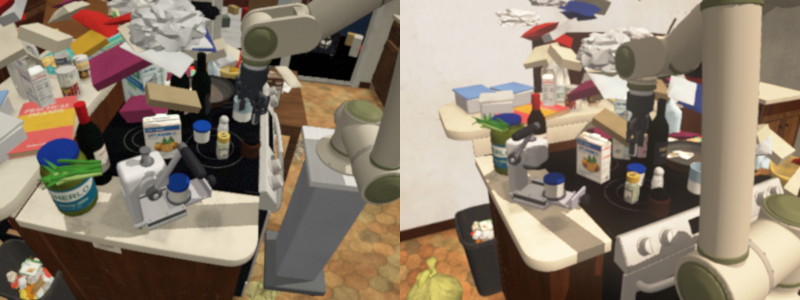

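The picture shows the carrier drawn out with the tub back in its first place. The lid top is at 0.092 m, the closed height, and the lever is raised. The other things are undisturbed.

```bash
python3 -c "
from rig import env; print(env.close_job())"
```

```text
the job is handed in; nothing more can be done
None
```

The lid is snapped onto the tub, the lever is back at rest and the carrier is drawn out to its catch; I handed the job in at about 20 s, with the other things left where they were.

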